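# Post the brass bar into the scrap-recovery box

## Robot

A 6-joint arm with a two-finger parallel gripper is mounted at the origin on the work surface. World frame = base frame: x ahead of the robot, y to its left, z up, the work surface at z = 0. Lengths are in mm, angles in rad, forces in N, time in s.
With the tool pointing down it reaches from about 300 to 875 mm from the base axis. Payload 6.4 kg.
Tool frame: the origin (TCP) lies between the finger pads; the fingertips stand 11 mm ahead of it and the grasp point (between the pads) lies 8 mm behind it; z points along the fingers, y is the direction in which the jaws open and shut (so a half turn about z gives the same grasp; the last joint's range is limited). The gripper opens to 88 mm and grips with 3 to 60 N. Pads are 18 mm wide; open, the fingers measure 123 mm over their backs; the gripper's body (75 mm by 187 mm) begins 45 mm behind the grasp point.
Start: joints at [0.956, 0.181, 1.607, -0, 1.354, -0.206], TCP at [228.558, 527.639, 249.714] pointing down, gripper open.
Joint ranges: [-2.99, 2.99], [-0.89, 2.07], [0.3, 2.58], [-1.14, 4.28], [0, 2.63], [-3.12, 3.12]. Speed limits (rad/s): [2.57, 2.57, 3.01, 3.14, 3.14, 3.14].

## Interface

Orientations are given as a unit quaternion [x, y, z, w].
In Python, from cell import readout, imaging, workorder gives the robot as it stands.
- The arm moves only by the tool drive_tool, never from a script. Its argument "steps" is a list of rows, each a list of 7 numbers: the opening, from 0 (shut) to 1 (fully open), then the shift along the tool's x, y, z in m, then the turn, a rotation vector about the tool's x, y, z in degrees. In form: [[gripper, dx, dy, dz, rx, ry, rz], ...]. A call has 1 to 20 rows; each row shifts and turns the pose as measured when the row begins, along the tool's axes as they then stand; what a row does not reach is not made up. A row lasts 1/12 s, in which the tool goes at most 41.7 mm and 7.16 degrees, less where a joint would pass 70% of its speed; a pose out of reach is approached as far as the arm can. A call is refused whole if a number of a shift passes 0.0417 or a number of a turn 7.16, either way. A call with a gripper value outside its range is refused whole. The fingers move at their own pace and stop on an object; "grip_force" is the grip in N (left out, the last holds). Time passes only in rows, so rows that do not move let the fingers close. It gives the time, the measured TCP pose, the force and the opening at its end, in the units of the state.
- readout.state(): the state, without advancing time (a new reading comes with each control period).
- imaging.get_image(name): name is "side" or "top" or "wrist"; returns a dict with "img" (480x640x3 uint8, red, green, blue), "K" (3x3 intrinsics, pixels), "dist_coeffs" ([k1, k2, p1, p2, k3] as OpenCV has them; the pictures are not rectified), "T" (4x4, takes a point from camera to world coordinates). Camera axes: x right, y down, z forward; pixel columns grow to the right and rows downward; lengths in mm; the calibration is good to about 2 mm. A picture is of the moment at which its call begins. There is no depth.
- workorder.hand_in(): hands the job in, once; it reports no verdict.
The state is a dict: "clock": time; "q": joint angles; "qvel": joint speeds; "effort": joint torques, N m; "tcp_pos": TCP position; "tcp_rot": TCP orientation; "force": force on the tool from outside, world axes, zero at the start; "moment": the same for the moment, N m; "gripper_width": finger opening in mm.
Only numpy, scipy, OpenCV 4.12 (cv2) and the standard library are available. Lean on these libraries where they do the work, as an engineer would, in place of code of your own. Each camera call takes 0.05 s, during which the arm holds its last target. There are 200 camera calls.

## Task

Pick up the long, thick brass bar from the bench and push it end-on through the sprung flap of the locked, clear-lidded grey scrap-recovery box, off the end of its steel feed deck, so that it slides right down inside and the flap swings shut behind it. Do not disturb the short brass bar of the same section: it is still needed and stays where it lies.

Things in the scene. Friction and masses are not known exactly. Their poses are not given: they have to be found in the camera images.
- bar_mid (a point): Centre (half-way up) of the long brass bar, solid, square-edged, 110 long x 24 wide x 20 high mm, about 0.45 kg, loose on the bench; x along its length, y across, z up. Two other brass pieces lie near, all three changing places: a short bar (60 x 24 x 20) and a flat strip (110 x 45 x 6).
- stub_mid (a point): Centre (half-way up) of the short brass bar, 60 x 24 x 20 mm, lying loose on the bench; x along its length. To be left alone.
- mouth (a point): Fixed grey box with locked clear lid: middle of the sill under the flap, 70 mm above the bench. x points level into the box, y along the sill, z up. Flat steel feed deck, 110 wide, no rails, top at z=0, from x=-140 to 0. Opening 90 wide, 40 high; frame from x=-7 to 5, top z=48; lid top z=50 (highest). Past x=0 a slippery chute falls 28 deg to a floor 57 lower; end wall x=234.
- flap (a joint): Angle of the aluminium flap (86 wide x 37 high mm) hung in the opening at x=0, hinge 41 mm above the sill: 0 shut (upright), to 1.45 rad swung up into the box. Opens inwards only; a light spring (under 1 N at its lower edge) shuts it. A bar pushed along the deck tips in and slides down by itself once its centre is 5 to 15 mm past x=0, its tail rising about 30 mm.
Not all that is in view belongs to the job. What is shaped like the part that bears bar_mid but green or red is not meant.

How it is judged (in metres and radians):
On the way:
1. the long bar goes in through the flap, pushing it open (value of joint flap above 0.4 rad and x of bar_mid in the frame of mouth between -0.045 and 0.12 m and y of bar_mid in the frame of mouth between -0.05 and 0.05 m and z of bar_mid in the frame of mouth below 0.045 m), for 0.05 s.
At the end, for the whole second after the job is handed in: The long bar lies at rest wholly inside the box, its centre 50 mm or more beyond the flap, within 50 mm of the middle line and below the sill; the flap is shut (within 0.1 rad); the short bar is within 30 mm of where it lay (x of bar_mid in the frame of mouth between 0.05 and 0.23 m and y of bar_mid in the frame of mouth between -0.05 and 0.05 m and z of bar_mid in the frame of mouth below 0 m and value of joint flap below 0.1 rad and linear speed of bar below 0.02 m/s); the robot touches nothing.
It fails at once if the short brass bar is disturbed (moved more than 30 mm) (distance of stub_mid from where it was at the start of the episode above 0.03 m).
It also fails if it takes over 45 s, if anything falls off the work surface, if the arm or the gripper's body presses on something with over 40 N, if the wrist force passes 120 N, or if a joint passes its speed limit or range.

## Working session

There is one attempt and no reset: what is moved stays moved. The work goes in short steps, Python scripts to look and compute and a tool call to move; the robot and the scene stay as the last step left them, time stands still between calls to the robot, and variables do not carry over. Pictures are saved under pics/ and viewed, about 8 in all and at most 12, crops included, and the job is handed in when it is done.

Besides the shell and the picture viewer there is one more tool, called by a JSON object that holds its "fn" and its "kwargs". drive_tool: Moves the arm, as the interface text tells. Its arguments: {"type":"object","properties":{"steps":{"type":"array","items":{"type":"array","items":{"type":"number"}}},"grip_force":{"type":"number"}},"required":["steps"]}

```bash
mkdir -p pics; cat > h.py <<'E'
import numpy as np,cv2,pickle
def snap(n,f):
    from cell import imaging
    d=imaging.get_image(n); cv2.imwrite(f'pics/{f}.png',d['img'][:,:,::-1]); pickle.dump(d,open(f'pics/{f}.pkl','wb')); return d
def load(f): return pickle.load(open(f'pics/{f}.pkl','rb'))
def ray(d,uv):
    n=cv2.undistortPoints(np.array([[uv]],float),np.array(d['K'],float),np.array(d['dist_coeffs'],float))[0,0]
    T=np.array(d['T']); return T[:3,3],T[:3,:3]@[n[0],n[1],1]
def atz(d,uv,z):
    o,r=ray(d,uv); return (o+r*(z-o[2])/r[2])
def proj(d,P):
    T=np.array(d['T']);R=T[:3,:3].T;t=-R@T[:3,3]
    return cv2.projectPoints(np.array(P,float).reshape(-1,3),cv2.Rodrigues(R)[0],t,np.array(d['K'],float),np.array(d['dist_coeffs'],float))[0][:,0]
def tool(dw): # world mm -> tool m
    from cell import readout
    from scipy.spatial.transform import Rotation as R
    s=readout.state(); return R.from_quat(s['tcp_rot']).inv().apply(np.array(dw))/1000
E
python3 - <<'E'
from h import *
from cell import readout
print(readout.state())
for n in('top','side'):
    d=snap(n,n+'0'); print(d['T'])
E
```

```text
{'clock': 0.0, 'q': array([ 9.55736723e-01,  1.81522155e-01,  1.60797261e+00, -2.57074964e-05,
        1.35377674e+00, -2.06299161e-01]), 'qvel': array([ 6.85775864e-04,  3.90543800e-05, -9.66752826e-04, -8.99036784e-04,
       -1.14598539e-03,  8.28927888e-04]), 'effort': array([-1.40074000e-03, -4.33893549e+01, -3.41836166e+01,  7.01354700e-02,
        3.89498763e-02, -1.78112618e-04]), 'tcp_pos': array([228.24394212, 527.21733188, 248.83783759]), 'tcp_rot': array([ 2.02957528e-01,  9.79187182e-01, -7.74636001e-04, -3.23618769e-04]), 'force': array([ 1.03034099,  0.34105025, -0.61936203]), 'moment': array([-0.04009018, -0.01439218,  0.07075624]), 'gripper_width': 88.25759035259536}
[[ 1.40809055e-02 -9.97651162e-01  6.70364599e-02  4.17669343e+02]
 [-9.99641278e-01 -1.55731385e-02 -2.17897153e-02  1.27733261e+02]
 [ 2.27825029e-02 -6.67055936e-02 -9.97512567e-01  8.11296704e+02]
 [ 0.00000000e+00  0.00000000e+00  0.00000000e+00  1.00000000e+00]]
[[ 9.13396155e-01 -3.10300515e-01  2.63478756e-01  2.24135540e+02]
 [-4.07053459e-01 -7.02374397e-01  5.83932948e-01 -4.27840484e+02]
 [ 3.86603751e-03 -6.40612048e-01 -7.67854972e-01  7.72882082e+02]
 [ 0.00000000e+00  0.00000000e+00  0.00000000e+00  1.00000000e+00]]
```

View pics/top0.png

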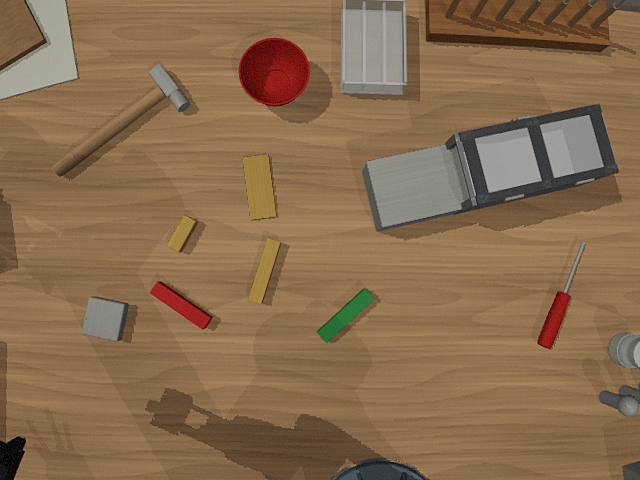

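View pics/side0.png

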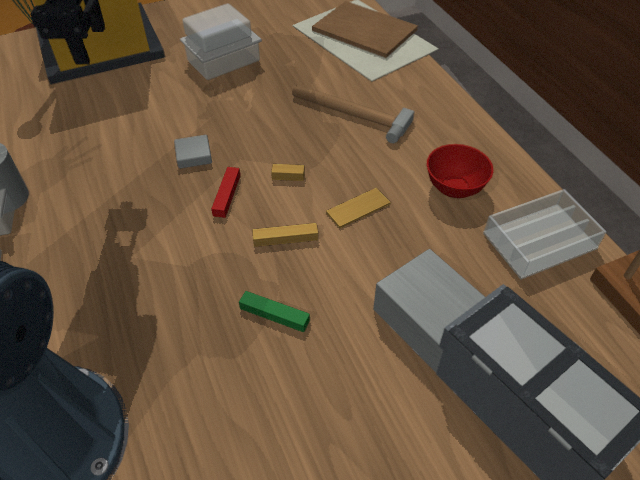

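The top view shows three brass pieces: one at (265,271), narrow, long and thick-sided; one at (260,187), wide and thin, so the flat strip; and one at (182,234), the short bar. The red and green bars are decoys, so the target is (265,271). I'll confirm it in an enlarged crop, with the box alongside.

```bash
python3 - <<'E'
from h import *
im=cv2.imread('pics/top0.png')
a=cv2.resize(im[220:320,160:290],None,fx=4,fy=4,interpolation=cv2.INTER_CUBIC) # 520x400
b=cv2.resize(im[90:240,355:625],None,fx=2.9,fy=2.9,interpolation=cv2.INTER_CUBIC)
cv2.imwrite('pics/c1.png',a); cv2.imwrite('pics/c2.png',b)
E
```

```text
(no output)
```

View pics/c1.png

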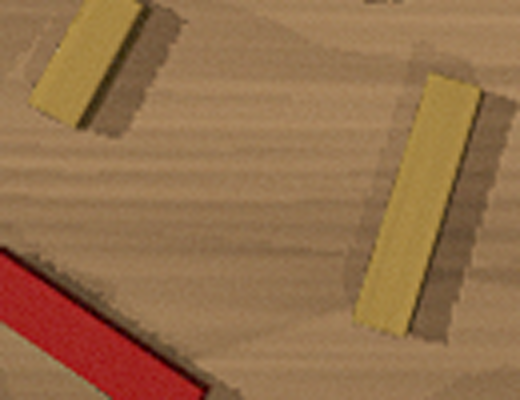

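View pics/c2.png

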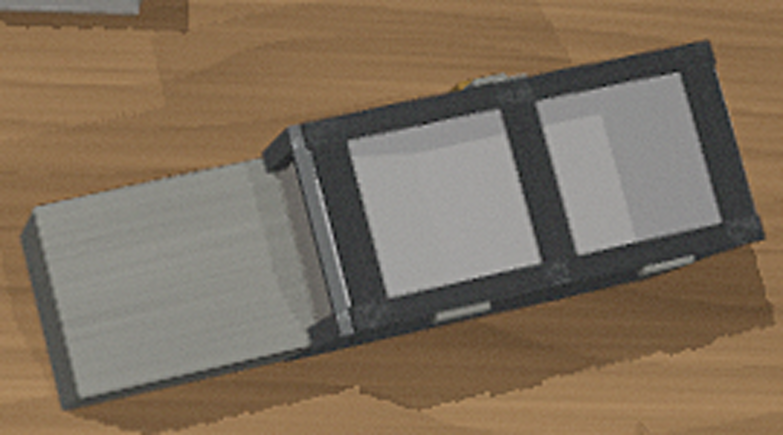

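```bash
cat > m.py <<'E'
from h import *
d=load('top0')
c=[atz(d,(160+x/4,220+y/4),20)[:2] for x,y in [(430,72),(482,90),(407,336),(355,322)]]
print(np.round(c,1)); bc=np.mean(c,0); v=(c[0]+c[1]-c[2]-c[3])/2; print('bar',bc,np.linalg.norm(v),np.degrees(np.arctan2(v[1],v[0])))
f=lambda x,y,z:atz(d,(355+x/2.9,90+y/2.9),z)[:2]
n1,n2=f(35,207,70),f(78,400,70)
e1,e2=f(710,40,120),f(762,240,120); g1,g2=f(298,124,118),f(346,334,118)
print(n1,n2,np.linalg.norm(n1-n2),np.linalg.norm(e1-e2),np.linalg.norm(g1-g2))
N=(n1+n2)/2;E=(e1+e2)/2;G=(g1+g2)/2
for a,b in((N,E),(N,G),(G,E)):
    w=b-a;print(np.linalg.norm(w),np.degrees(np.arctan2(w[1],w[0])))
for w in(n1-n2,e1-e2,g1-g2): print('perp',np.degrees(np.arctan2(w[1],w[0]))-90)
print(N,G,E)
E
python3 m.py
```

```text
[[486.7 195.9]
 [479.4 173.9]
 [376.2 203.2]
 [381.6 225. ]]
bar [430.97089348 199.51122405] 108.15639891037858 -15.676867671218911
[608.20352078  35.14359156] [501.24774218  10.97681658] 109.65204781474978 113.77847896329847 113.87946160689172
378.98855083079667 -76.07163664732666
137.40181556512383 -75.71209365149788
241.59097918033103 -76.27612127343282
perp -77.26775932407482
perp -77.61662236608552
perp -77.90022838759077
[554.72563148  23.06020407] [ 588.63564016 -110.09147723] [ 645.95141624 -344.78511377]
```

The crop confirms that the piece at (265,271) is thick, about 110 mm long and narrow. It lies at about (431,199) with a yaw of -15.7°. The mouth is at about (588,-113) with its x axis at -76.5°. I'll move above the bar, gripping slightly to the tail side, which is the end nearest the robot.

{"fn": "drive_tool", "kwargs": {"steps": [[0.7,-0.0297,-0.0222,0.01,0,0,0],[0.7,-0.0297,-0.0222,0.01,0,0,0],[0.7,-0.0297,-0.0222,0.01,0,0,0],[0.7,-0.0297,-0.0222,0.01,0,0,0],[0.7,-0.0297,-0.0222,0.01,0,0,0],[0.7,-0.0297,-0.0222,0.01,0,0,0],[0.7,-0.0297,-0.0222,0.01,0,0,0],[0.7,-0.0297,-0.0222,0.01,0,0,0],[0.7,-0.0297,-0.0222,0.01,0,0,0],[0.7,-0.0297,-0.0222,0.01,0,0,0],[0.7,0,0,0,0,0,-3.85],[0.7,0,0,0,0,0,-3.85],[0.7,0,0,0,0,0,0],[0.7,0,0,0,0,0,0]]}}

```text
clock: 1.27
tcp_pos: [417.1, 190.3, 140.5]
tcp_rot: [0.134, 0.991, -0.0, -0.003]
force: [0.5, 0.2, -0.5]
gripper_width: 61.5
```

```bash
cat >> h.py <<'E'
def where():
    from cell import readout
    from scipy.spatial.transform import Rotation as R
    s=readout.state(); M=R.from_quat(s['tcp_rot']).as_matrix()
    print('t',round(s['clock'],2),'tcp',np.round(s['tcp_pos'],1),'yaw x',round(np.degrees(np.arctan2(M[1,0],M[0,0])),2),'z',np.round(M[:,2],3),'F',np.round(s['force'],1),'w',round(s['gripper_width'],1),'q',np.round(s['q'],2)); return s
E
python3 - <<'E'
from h import *
where(); snap('wrist','w1')
E
```

```text
t 1.27 tcp [417.1 190.3 140.5] yaw x 164.57 z [-0.005  0.    -1.   ] F [ 0.5  0.2 -0.5] w 61.5 q [ 0.17  0.06  1.99  0.    1.1  -1.13]
```

View pics/w1.png

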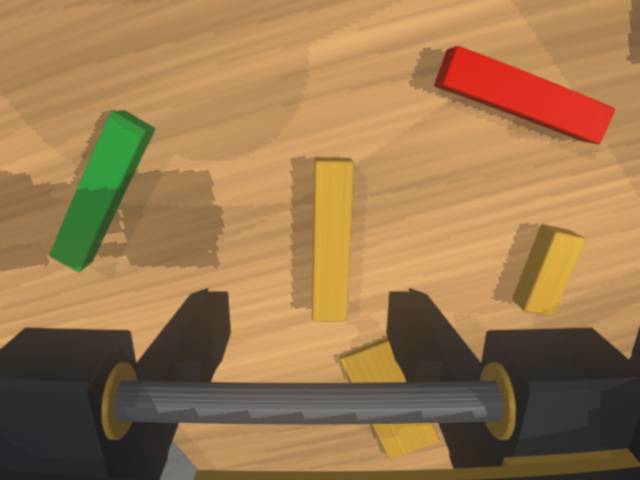

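The wrist view shows the long bar with top-face corners at about (316,161), (353,161), (347,321) and (313,321). The short bar is at (550,270), clear of the fingers.

```bash
python3 - <<'E'
from h import *
d=load('w1')
c=np.array([atz(d,p,20)[:2] for p in[(316,161),(353,161),(347,321),(313,321)]])
v=(c[2]+c[3]-c[0]-c[1])/2; b=c.mean(0); a=np.arctan2(v[1],v[0])
print(c,b,np.linalg.norm(v),np.degrees(a))
b=(b+[431,199.5])/2; g=b-20*v/np.linalg.norm(v); print(g, tool([*(g-[417.1,190.3]),14-140.5]))
E
```

```text
[[378.90284552 206.81596572]
 [384.82001538 228.40114107]
 [489.88943898 198.83805008]
 [483.65377072 176.39817774]] [434.31651765 202.61333365] 109.11265349579708 -15.953526823274746
[413.42855979 206.55381835] [0.00718933 0.01484053 0.12652268]
```

{"fn": "drive_tool", "kwargs": {"steps": [[0.7,0.0072,0.0148,0,0,0,0.3],[0.7,0,0,0.03,0,0,0],[0.7,0,0,0.03,0,0,0],[0.7,0,0,0.03,0,0,0],[0.7,0,0,0.02,0,0,0],[0.7,0,0,0.01,0,0,0],[0.7,0,0,0,0,0,0]]}}

```text
clock: 1.9
tcp_pos: [414.9, 213.3, 19.4]
tcp_rot: [0.138, 0.99, 0.002, 0.002]
force: [-0.3, -0.4, -0.6]
gripper_width: 61.8
```

```bash
python3 -c "
from h import *
s=where(); print(tool([413.4-s['tcp_pos'][0],206-s['tcp_pos'][1],14-s['tcp_pos'][2]]))"
```

```text
t 1.9 tcp [414.9 213.3  19.4] yaw x 164.11 z [ 0.004  0.003 -1.   ] F [-0.3 -0.4 -0.6] w 61.8 q [ 0.22  0.3   2.02  0.    0.82 -1.08]
[-0.00050926 -0.00748256  0.00536096]
```

{"fn": "drive_tool", "kwargs": {"steps": [[0.7,-0.0005,-0.0065,0.005,0,0,0],[0.7,0,0,0,0,0,0],[0,0,0,0,0,0,0],[0,0,0,0,0,0,0],[0,0,0,0,0,0,0],[0,0,0,0,0,0,0],[0,0,0,0,0,0,0],[0,0,0,0,0,0,0],[0,0,0,0,0,0,0]], "grip_force": 50}}

```text
clock: 2.65
tcp_pos: [415.7, 208.3, 18.1]
tcp_rot: [0.138, 0.99, 0.003, 0.005]
force: [0.5, 0.4, -3.7]
gripper_width: 23.6
```

```bash
python3 -c "
from h import *
s=where()"
```

```text
t 2.65 tcp [415.7 208.3  18.1] yaw x 164.11 z [ 0.011  0.004 -1.   ] F [ 0.5  0.4 -3.7] w 23.6 q [ 0.21  0.3   2.02  0.    0.81 -1.09]
```

{"fn": "drive_tool", "kwargs": {"steps": [[0,0,0,-0.02,0,0,0],[0,0,0,-0.035,0,0,0],[0,0,0,-0.035,0,0,0],[0,0,0,-0.035,0,0,0],[0,0,0,-0.02,0,0,0],[0,0,0,0,0,0,6.9],[0,0,0,0,0,0,6.9],[0,0,0,0,0,0,6.9],[0,0,0,0,0,0,6.9],[0,0,0,0,0,0,6.9],[0,0,0,0,0,0,6.9],[0,0,0,0,0,0,6.9],[0,0,0,0,0,0,6.9],[0,0,0,0,0,0,6.9],[0,0,0,0,0,0,0]]}}

```text
clock: 3.9
tcp_pos: [404.3, 205.9, 162.2]
tcp_rot: [0.646, 0.763, -0.003, -0.005]
force: [0.2, -0.1, -3.6]
gripper_width: 23.5
```

```bash
python3 -c "
from h import *
s=where(); print(tool([565.8-s['tcp_pos'][0],-20.6-s['tcp_pos'][1],130-s['tcp_pos'][2]]))"
```

```text
t 3.9 tcp [404.3 205.9 162.2] yaw x 99.54 z [-0.01   0.002 -1.   ] F [ 0.2 -0.1 -3.6] w 23.5 q [0.21 0.02 1.98 0.   1.16 0.04]
[-0.25030572  0.12204285  0.03008756]
```

{"fn": "drive_tool", "kwargs": {"steps": [[0,-0.031,0.0152,0,0,0,0],[0,-0.031,0.0152,0,0,0,0],[0,-0.031,0.0152,0,0,0,0],[0,-0.031,0.0152,0,0,0,0],[0,-0.031,0.0152,0,0,0,0],[0,-0.031,0.0152,0,0,0,0],[0,-0.031,0.0152,0,0,0,0],[0,-0.031,0.0152,0,0,0,0],[0,0,0,0,0,0,-4.0],[0,0,0,0,0,0,0],[0,0,0,0,0,0,0]]}}

```text
clock: 4.82
tcp_pos: [570.0, -25.7, 151.5]
tcp_rot: [0.6, 0.8, -0.005, -0.01]
force: [-0.3, 1.0, -4.9]
gripper_width: 23.5
```

```bash
python3 - <<'E'
from h import *
s=where(); print(tool([565.8-s['tcp_pos'][0],-20.6-s['tcp_pos'][1],95-s['tcp_pos'][2]]))
d=snap('top','t2'); cv2.imwrite('pics/t2c.png',cv2.resize(d['img'][90:240,355:625,::-1],None,fx=2.9,fy=2.9,interpolation=cv2.INTER_CUBIC))
snap('wrist','w2')
E
```

```text
t 4.82 tcp [570.  -25.7 151.5] yaw x 106.29 z [-0.022  0.004 -1.   ] F [-0.3  1.  -4.9] w 23.5 q [-0.25  0.29  1.68 -0.    1.19 -0.54]
[ 0.0054357  -0.00143324  0.05661635]
```

View pics/w2.png

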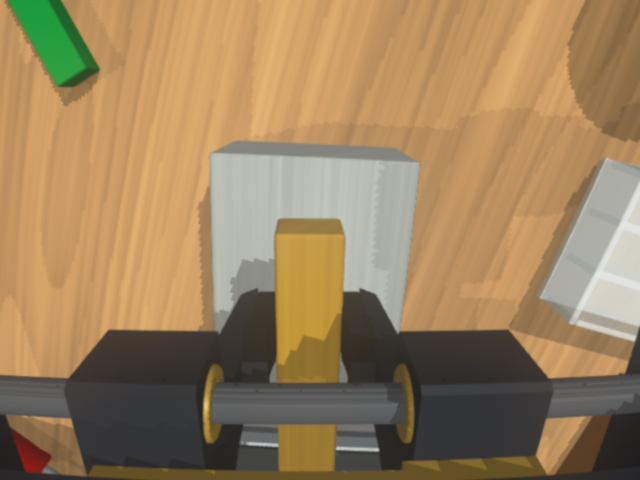

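The wrist view shows the bar held, with its tail end at (310,220), over the deck. The deck's rear corners are at (211,154) and (418,162). I'll refine the mouth pose from these.

```bash
python3 - <<'E'
from h import *
d=load('w2')
a,b,c,e=[atz(d,p,70)[:2] for p in[(211,154),(418,162),(215,325),(402,330)]]
print(a,b,np.linalg.norm(a-b))
w=a-b;print('perp',np.degrees(np.arctan2(w[1],w[0]))-90)
for v in(c-a,e-b): print(np.degrees(np.arctan2(v[1],v[0])))
N=(a+b)/2; N0=np.array([554.7,23.1]); print(N)
p=atz(d,(310,220),160); q=atz(d,(310,220),145);print('tail end ~',p,q)
E
```

```text
[506.95234451  11.54096535] [610.10859034  37.79443125] 106.44461247165738
perp -255.72124513946824
-76.36559924013767
-74.62556735188568
[558.53046743  24.6676983 ]
tail end ~ [559.92793225  17.17594213 160.        ] [560.89878105  13.01587376 145.        ]
```

View pics/t2c.png

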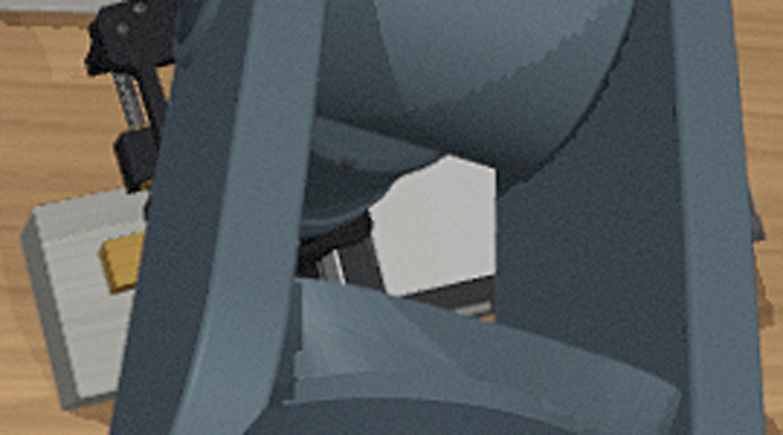

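The top view is blocked by the arm, so I'm using the wrist estimate. It puts the mouth at about (589.3,-112.5) with a heading of -76.1°. Next I level the tool, align it and lower it over the deck.

{"fn": "drive_tool", "kwargs": {"steps": [[0,0.0055,-0.0014,0,-1.2,-0.6,2.4],[0,0,0,0.02,0,0,0],[0,0,0,0.02,0,0,0],[0,0,0,0.01,0,0,0],[0,0,0,0,0,0,0],[0,0,0,0,0,0,0]]}}

```text
clock: 5.42
tcp_pos: [563.9, -13.2, 101.4]
tcp_rot: [0.614, 0.789, 0.001, 0.0]
force: [-0.2, 0.1, -3.1]
gripper_width: 23.5
```

```bash
python3 -c "
from h import *
s=where(); print(tool([566.5-s['tcp_pos'][0],-20.3-s['tcp_pos'][1],90-s['tcp_pos'][2]]))"
```

```text
t 5.42 tcp [563.9 -13.2 101.4] yaw x 104.18 z [ 0.001  0.001 -1.   ] F [-0.2  0.1 -3.1] w 23.5 q [-0.23  0.33  1.75  0.    1.06 -0.48]
[-0.00752122  0.00077944  0.01143644]
```

{"fn": "drive_tool", "kwargs": {"steps": [[0,0,0.0008,0.01,0,0,0],[0,0,0,0,0,0,0],[0,-0.012,0,0,0,0,0],[0,-0.012,0,0,0,0,0],[0,-0.012,0,0,0,0,0],[0,0,0,0,0,0,0]]}}

```text
clock: 5.92
tcp_pos: [576.1, -50.4, 93.8]
tcp_rot: [0.613, 0.79, 0.002, 0.002]
force: [-0.2, -0.5, -4.8]
gripper_width: 23.6
```

```bash
cat >> h.py <<'E'
def rel():
    s=where(); a=np.radians(-76.1); p=s['tcp_pos'][:2]-[589.3,-112.5]; c,n=np.cos(a),np.sin(a)
    print('tcp in mouth', np.round([p[0]*c+p[1]*n,-p[0]*n+p[1]*c,s['tcp_pos'][2]-70],1))
E
python3 -c "
from h import *
rel()"
```

```text
t 5.92 tcp [576.1 -50.4  93.8] yaw x 104.34 z [ 0.005 -0.    -1.   ] F [-0.2 -0.5 -4.8] w 23.6 q [-0.29  0.37  1.71  0.    1.05 -0.54]
tcp in mouth [-63.5   2.2  23.8]
```

{"fn": "drive_tool", "kwargs": {"steps": [[0,-0.01,0,0,0,0,0],[0,-0.01,0,0.002,0,0,0],[0,-0.008,-0.002,0.002,0,0,0],[0,0,0,0.002,0,0,0],[0,0,0,0,0,0,0]]}}

```text
clock: 6.33
tcp_pos: [582.7, -83.5, 88.3]
tcp_rot: [0.615, 0.789, 0.002, 0.003]
force: [0.2, 1.6, -2.4]
gripper_width: 23.7
```

```bash
python3 - <<'E'
from h import *
rel()
d=snap('side','s2'); cv2.imwrite('pics/s2c.png',cv2.resize(d['img'][200:480,340:640,::-1],None,fx=2,fy=2,interpolation=cv2.INTER_CUBIC))
E
```

```text
t 6.33 tcp [582.7 -83.5  88.3] yaw x 104.11 z [ 0.008 -0.    -1.   ] F [ 0.2  1.6 -2.4] w 23.7 q [-0.35  0.4   1.69  0.    1.05 -0.59]
tcp in mouth [-29.7   0.6  18.3]
```

View pics/s2c.png

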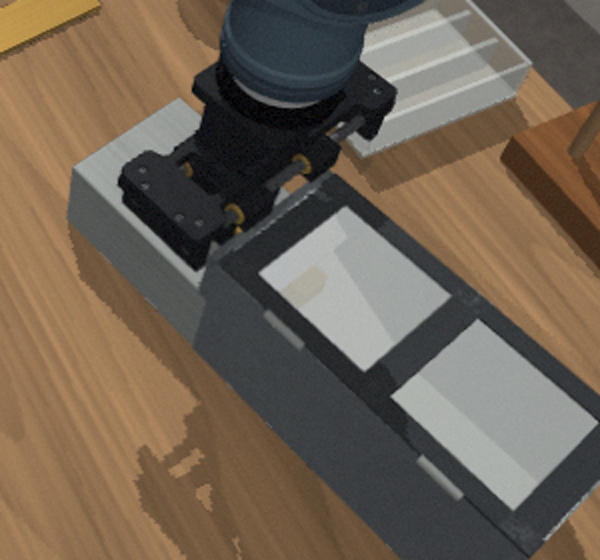

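The side view shows the bar's head through the lid at about (310,285) in the crop, so it is through the flap. Next I release the bar, back off behind its tail and push it with closed fingers.

{"fn": "drive_tool", "kwargs": {"steps": [[0.5,0,0,0,0,0,0],[0.5,0,0,0,0,0,0],[0.5,0,0,0,0,0,0],[0.5,0,0,-0.02,0,0,0],[0.5,0,0,-0.02,0,0,0],[0.5,0.02,0,0,0,0,0],[0.5,0.025,0,0,0,0,0],[0,0.025,0,0,0,0,0],[0,0,0,0,0,0,0],[0,0,0,0,0,0,0],[0,0,0,0,0,0,0],[0,0,0,0,0,0,0]]}}

```text
clock: 7.38
tcp_pos: [568.8, -13.5, 135.5]
tcp_rot: [0.613, 0.79, 0.004, 0.01]
force: [-0.4, -1.2, 0.0]
gripper_width: 12.5
```

```bash
python3 - <<'E'
from h import *
rel(); snap('wrist','w3')
E
```

```text
t 7.38 tcp [568.8 -13.5 135.5] yaw x 104.34 z [ 0.019 -0.006 -1.   ] F [-0.4 -1.2  0. ] w 12.5 q [-0.23  0.28  1.73 -0.    1.11 -0.48]
tcp in mouth [-101.     3.9   65.5]
```

View pics/w3.png

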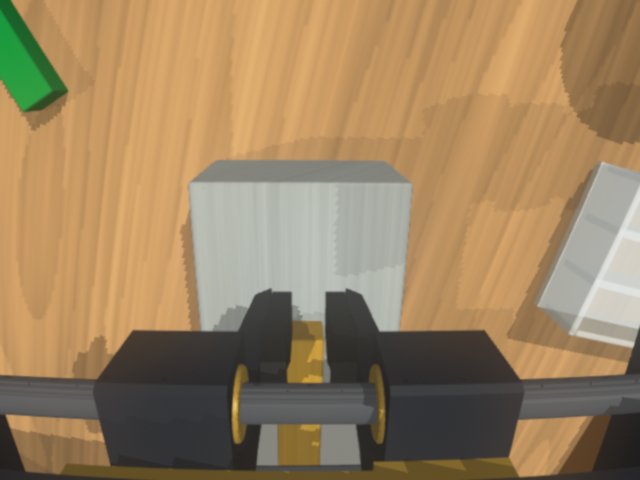

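The wrist view shows the bar straight on the deck, with its tail edge at (307,321), lined up with the fingers.

```bash
python3 - <<'E'
from h import *
d=load('w3'); a=np.radians(-76.1)
for uv in((291,321),(323,321)):
    p=atz(d,uv,90)[:2]-[589.3,-112.5]; print(p[0]*np.cos(a)+p[1]*np.sin(a), -p[0]*np.sin(a)+p[1]*np.cos(a))
E
```

```text
-77.0714721605612 -1.4140619062276265
-77.03030578993256 14.094539160947953
```

{"fn": "drive_tool", "kwargs": {"steps": [[0,0,0.001,0,1.0,0.6,0],[0,0,0,0.016,0,0,0],[0,0,0,0.016,0,0,0],[0,0,0,0.016,0,0,0],[0,0,0,0,0,0,0],[0,0,0,0,0,0,0]]}}

```text
clock: 7.93
tcp_pos: [572.7, -18.3, 87.0]
tcp_rot: [0.616, 0.788, -0.001, -0.001]
force: [-0.6, -0.5, 0.6]
gripper_width: 0.0
```

```bash
python3 -c "
from h import *
rel()"
```

```text
t 7.93 tcp [572.7 -18.3  87. ] yaw x 104.01 z [-0.002 -0.    -1.   ] F [-0.6 -0.5  0.6] w 0.0 q [-0.24  0.38  1.73 -0.    1.04 -0.48]
tcp in mouth [-95.4   6.6  17. ]
```

{"fn": "drive_tool", "kwargs": {"steps": [[0,-0.008,-0.001,0,0,0,0],[0,-0.008,0,0,0,0,0],[0,-0.008,0,0,0,0,0],[0,-0.008,0,0,0,0,0],[0,-0.008,0,0,0,0,0],[0,0,0,0,0,0,0],[0,0,0,0,0,0,0]]}}

```text
clock: 8.52
tcp_pos: [584.7, -63.6, 90.9]
tcp_rot: [0.616, 0.787, 0.0, 0.001]
force: [-0.7, 0.6, -0.4]
gripper_width: 0.4
```

```bash
python3 - <<'E'
from h import *
rel()
d=snap('side','s3'); d=d['img'][200:480,340:640,::-1]
e=snap('wrist','w4')['img'][200:480,160:460,::-1]
cv2.imwrite('pics/s3c.png',cv2.resize(np.hstack([d,e]),None,fx=1.33,fy=1.33,interpolation=cv2.INTER_CUBIC))
E
```

```text
t 8.52 tcp [584.7 -63.6  90.9] yaw x 103.89 z [ 0.001 -0.    -1.   ] F [-0.7  0.6 -0.4] w 0.4 q [-0.31  0.4   1.69 -0.    1.06 -0.55]
tcp in mouth [-48.6   7.2  20.9]
```

View pics/s3c.png

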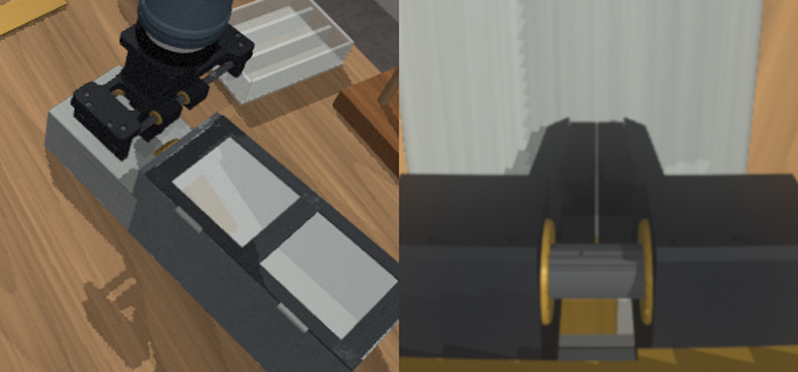

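The tail is still on the deck, at (165,148) in the left half, and the head shows under the lid. I'll push further in small steps.

{"fn": "drive_tool", "kwargs": {"steps": [[0,-0.005,0,0.001,0,0,0],[0,-0.005,0,0.001,0,0,0],[0,-0.005,0,0.001,0,0,0],[0,0,0,0,0,0,0],[0,0,0,0,0,0,0],[0,0,0,0,0,0,0],[0,0,0,0,0,0,0]]}}

```text
clock: 9.2
tcp_pos: [588.1, -78.6, 87.1]
tcp_rot: [0.616, 0.788, -0.0, 0.0]
force: [0.8, 0.4, -0.3]
gripper_width: 0.2
```

```bash
python3 - <<'E'
from h import *
rel()
d=snap('side','s4')['img'][200:480,340:640,::-1]
cv2.imwrite('pics/s4c.png',cv2.resize(d,None,fx=2,fy=2,interpolation=cv2.INTER_CUBIC))
a=load('s3')['img'][200:480,340:640].astype(int);print(np.abs(a-d[:,:,::-1])[60:200,20:250].mean())
E
```

```text
t 9.2 tcp [588.1 -78.6  87.1] yaw x 103.99 z [ 0.001 -0.001 -1.   ] F [ 0.8  0.4 -0.3] w 0.2 q [-0.33  0.41  1.67 -0.    1.06 -0.58]
tcp in mouth [-33.2   7.   17.1]
9.129813664596274
```

View pics/s4c.png

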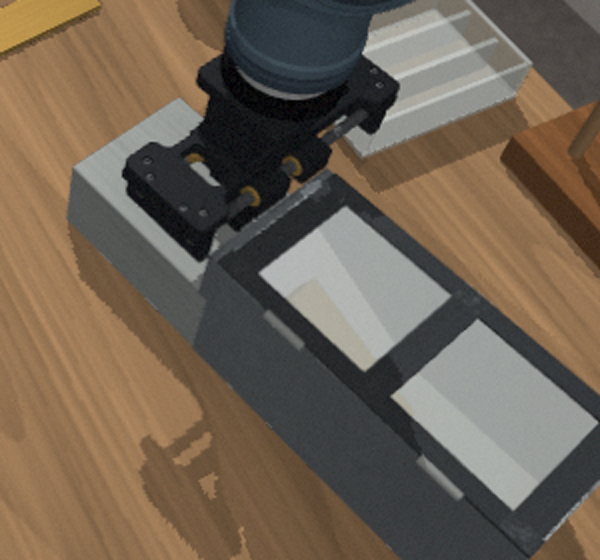

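The bar is now wholly under the lid, from about (312,285) to (375,365), with nothing brass on the deck. I'll back off and raise the tool, then check that it is at rest and the flap is shut.

{"fn": "drive_tool", "kwargs": {"steps": [[0,0.02,0,0,0,0,0],[0,0.03,0,0,0,0,0],[0,0.03,0,-0.01,0,0,0],[0,0.03,0,-0.03,0,0,0],[0,0.035,0,-0.02,0,0,0],[0,0.035,0,-0.02,0,0,0],[0,0.035,0,-0.02,0,0,0],[0,0.035,0,-0.02,0,0,0],[0,0.035,0,-0.02,0,0,0],[0,0,0,0,0,0,0],[0,0,0,0,0,0,0],[0,0,0,0,0,0,0]]}}

```text
clock: 10.25
tcp_pos: [515.2, 209.7, 232.9]
tcp_rot: [0.616, 0.788, 0.002, 0.0]
force: [0.5, 1.2, 0.4]
gripper_width: 0.6
```

```bash
python3 - <<'E'
from h import *
rel()
d=snap('side','s5')['img'][:,:,::-1]; t=snap('top','t5')['img'][:,:,::-1]
a=cv2.resize(d[260:480,360:640],(400,314)); b=cv2.resize(t[90:310,345:625],(400,314)); c=cv2.resize(t[140:340,60:315],(400,286))[:, :]
z=np.zeros((286,400,3),np.uint8); z[:]=cv2.resize(load('w3')['img'][:1,:1],(400,286))*0
z=cv2.resize(t[90:200,440:594],(400,286),interpolation=cv2.INTER_CUBIC)
cv2.imwrite('pics/f.png',np.vstack([np.hstack([a,b]),np.hstack([c,z])]))
E
```

```text
t 10.25 tcp [515.2 209.7 232.9] yaw x 103.97 z [ 0.003  0.003 -1.   ] F [0.5 1.2 0.4] w 0.6 q [ 0.17  0.15  1.67  0.    1.31 -0.07]
tcp in mouth [-330.6    5.5  162.9]
```

View pics/f.png

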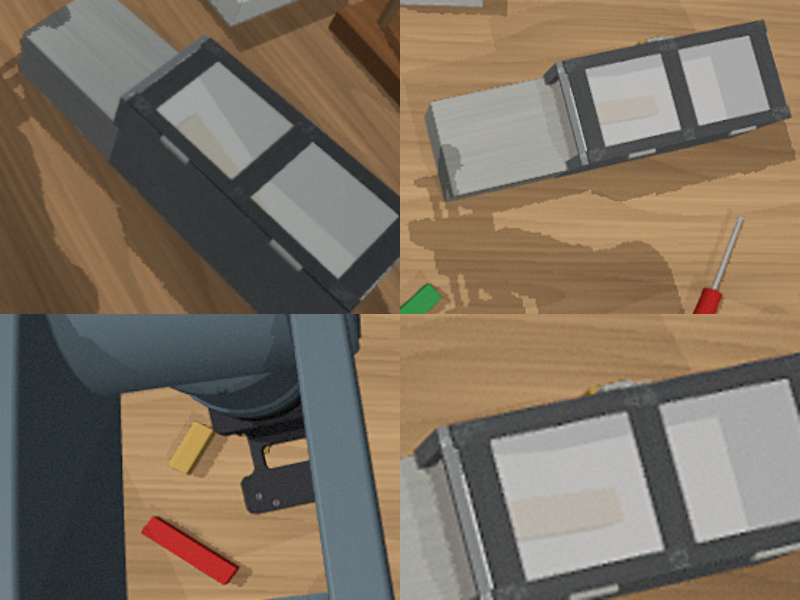

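```bash
python3 - <<'E'
from h import *
d=load('t5'); a=np.radians(-76.1)
for uv in((524.6,157.7),(523,153),(525.5,161.5),(484,165)):
  for z in(40,60,80):
    p=atz(d,uv,z)[:2]-[589.3,-112.5]; print(uv,z-70,np.round([p[0]*np.cos(a)+p[1]*np.sin(a), -p[0]*np.sin(a)+p[1]*np.cos(a)],1))
b=snap('top','t6')['img'][90:200,440:594].astype(int); c=d['img'][90:200,440:594].astype(int)
print('move diff',np.abs(b-c).mean())
x=snap('side','s6')['img'][260:480,360:640,::-1]
cv2.imwrite('pics/g.png',cv2.resize(np.vstack([x[20:140,80:240],load('s4')['img'][280:400,440:600,::-1]]),None,fx=2.5,fy=2.5,interpolation=cv2.INTER_CUBIC))
E
```

```text
(524.6, 157.7) -30 [134.1   9.1]
(524.6, 157.7) -10 [123.6   6. ]
(524.6, 157.7) 10 [113.   3.]
(523, 153) -30 [133.6  17.6]
(523, 153) -10 [123.   14.3]
(523, 153) 10 [112.4  11.1]
(525.5, 161.5) -30 [133.9   2.3]
(525.5, 161.5) -10 [123.3  -0.5]
(525.5, 161.5) 10 [112.7  -3.4]
(484, 165) -30 [60.3 11.8]
(484, 165) -10 [51.6  8.6]
(484, 165) 10 [42.9  5.5]
move diff 2.309996064541519
```

```bash
python3 - <<'E'
from h import *
f=lambda n,r:load(n)['img'][r].astype(int)
for r in(np.s_[90:200,440:594],np.s_[0:100,440:594],np.s_[132:165,472:530]): print(np.abs(f('t5',r)-f('t6',r)).mean())
for r in(np.s_[330:400,480:540],np.s_[420:470,560:630]): print(np.abs(f('s5',r)-f('s6',r)).mean(),np.abs(f('s4',r)-f('s6',r)).mean())
# short bar position: yellow centroid before/after
def cen(n):
    h=cv2.cvtColor(load(n)['img'],cv2.COLOR_RGB2HSV)[200:265,155:205]; m=cv2.inRange(h,(18,130,120),(32,255,255)); M=cv2.moments(m,True); return M['m00'],M['m10']/M['m00'],M['m01']/M['m00']
print(cen('top0'),cen('t6'))
where()
E
```

```text
2.309996064541519
2.734264069264069
1.8406478578892371
1.9446031746031747 14.286904761904761
2.203047619047619 11.324285714285715
(479.0, 25.695198329853863, 33.0062630480167) (489.0, 25.914110429447852, 32.875255623721884)
t 10.45 tcp [515.1 208.  231.4] yaw x 103.79 z [-0.     0.002 -1.   ] F [-0.1 -0.4 -0.7] w 0.6 q [ 0.17  0.15  1.68  0.    1.31 -0.07]
```

```bash
python3 -c "
from cell import workorder; print(workorder.hand_in())"
```

```text
the job is handed in; nothing more can be done
None
```

I picked up the long brass bar, fed its head through the flap along the deck, released it, and pushed its tail with closed fingers until it slid down inside. I then backed the arm clear and handed the job in at about 10.5 s.

**Last checks before hand-in:**
- **Bar position:** it was wholly under the lid. Its leading edge was about 134 mm past the sill, so I estimate its centre at about 80 mm, roughly 5–10 mm off the middle line and below the sill. The leading edge is measured; the centre and depth are inferred from it, because the tail is hidden under the opaque lid frame.
- **At rest:** two pictures 0.2 s apart differed only by camera noise.
- **Short bar:** its position shifted by less than 0.3 px, so it was not disturbed.
- **Arm:** it was well clear of everything, with readings near 1 N at the wrist.

**Not seen directly:** I never saw the flap's final angle, because the lid frame covers it. I take it as shut because the estimated tail position is about 30 mm beyond it.

**Checks that failed or disagreed:**
- The last enlarged view was refused because the 12-picture limit had been reached.
- The top and wrist camera estimates of bar and deck differed by 2–5 mm; I used values between them.

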